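Pack up and close the sample chest

ROBOT

A 7-joint arm with a two-finger parallel gripper is mounted at the origin on a cart in front of the work surface, level with it; the furniture and walls round the work are solid. World frame = base frame: x ahead of the robot, y to its left, z up, the work surface at z = 0. Lengths are in mm, angles in rad, forces in N, time in s.
With the tool pointing down it reaches from about 400 to 900 mm from the base axis. Payload 5.6 kg.
Tool frame: the origin (TCP) lies midway between the tips of the shut fingers; the grasp point (between the pads) lies 19 mm behind it; z points along the fingers, y is the line along which they close (so a half turn about z gives the same grasp; the last joint's range is limited). The gripper opens to 92 mm and grips with 3 to 60 N. Pads are 20 mm wide; open, the fingers measure 128 mm over their backs; the gripper's body (75 mm by 189 mm) begins 69 mm behind the grasp point.
Start: joints at [1.138, 0.468, -0.012, 1.603, 0.006, 1.071, -0.056], TCP at [246.962, -601.264, 214.592] pointing down, gripper open.
Joint ranges: [-2.53, 2.53], [-0.31, 2.02], [-1.57, 1.55], [0.28, 2.44], [-1.29, 4.43], [0.15, 1.84], [-2.92, 2.92]. Speed limits (rad/s): [2.57, 2.57, 3.14, 3.14, 3.14, 3.14, 3.14].

INTERFACE

Orientations are given as a rotation vector (axis times angle).
In Python, from cell import robot, grip, kin, viewer gives the robot as it stands. Calls block until the motion is done:
- robot.movep(position, orientation): joint-space move of the TCP to a pose.
- robot.servo_line(position, feed=150, rotation=None): straight line of the TCP; rotation=None keeps the orientation; feed is the mean speed in mm/s.
- robot.goto_joints(angles): joint-space move.
- grip(opening, newtons=None): opening from 0.0 (shut) to 1.0 (fully open); newtons is the grip in N (None keeps the last); returns when the fingers have stopped.
- robot.hold(seconds).
- kin.ik(position, orientation): joint angles nearest the present ones, or None.
- robot.observe(): the state.
- viewer.read_camera(name): name is "side" or "top" or "wrist"; returns the picture (384x512x3 uint8, red, green, blue); there is no depth.
- viewer.camera_info(name): a dict with "camera_matrix" (3x3 intrinsics, pixels), "k1" (the pictures are not rectified: a ray, as slopes to the right and down, at radius r is drawn at 1 + k1 r^2 times it, then the intrinsics apply), "R" (3x3) and "t" (3): a world point X has camera coordinates R X + t. Camera axes: x right, y down, z forward; pixel columns grow to the right and rows downward; lengths in mm; the calibration is good to about 2 mm. A picture is of the moment at which its call begins: read the wrist's pose just before it. camera_info takes no time and is no camera call; for the wrist camera it gives the pose at the moment of the call.
A pose or a line that the arm cannot do raises robot.IKError and nothing moves.
- robot.job_done(): hands the job in; it is judged then, once.
Trained networks look in the newest picture that a camera, given by its name, has taken for a name from the list of things; names that differ only in an ending like _2 or _b are one class to them, and where a whole thing is asked for, a point or a joint stands for the part that bears it (a point fixed in the world has none). Each returns a list of dicts, best first, with "confidence" (0 to 1); they miss things now and then, are a little off and sometimes report something else, mostly with a low value. They report only what shows in the picture. A call takes as long as a camera call. They do not tell look-alikes from the thing itself.
- viewer.silhouettes(name, camera): "mask" (384x512 bool, what is visible of it).
- viewer.pinpoint(name, camera): "at" ([x, y, z] in mm, in the coordinates of the camera as it stood for that picture, good to about 4 mm: a listed point, or the origin of a listed thing).
The state is a dict: "t": time; "joints": joint angles; "joint_velocities": joint speeds; "joint_torque": joint torques, N m; "tcp_pos": TCP position; "tcp_rot": TCP orientation; "contact_force": force on the tool from outside, world axes, zero at the start; "wrist_torque": the same for the moment, N m; "grip_width": opening from 0.0 (shut) to 1.0 (fully open); "grip_force": force on a finger pad.
Only numpy, scipy, OpenCV 4.12 (cv2) and the standard library are available. Lean on these libraries where they do the work, as an engineer would, in place of code of your own. Each camera call takes 0.05 s, during which the arm holds its last target. There are 200 camera calls.

TASK

Pack up the sample chest for the night: pour all the bath pearls from the aluminium cup into the chest's left well (the side with the brass stay) and stand the empty cup upright on the counter again, and put all the loose balm tins that lie on the counter into the right well. Then lift the knee of the lid stay by its black knob past centre to unlock it, and lower the lid gently until it is shut, without letting it drop. Leave the pump bottle and the card terminal where they are.

Things in the scene. Friction and masses are not known exactly. Their poses are not given: they have to be found in the camera images.
- chest: birch-wood sample chest, fixed: 170 mm deep (x), 200 wide (y), rim 100 mm above the counter, walls 8 mm. Origin: centre of its underside; own x points to the back (hinge side), y to the left side (the stay's), z up. Inner floor 36 mm above the counter; a 5 mm divider along x (top 86 mm above the counter) parts it into a left and a right well, each 154 mm (x) by 89 mm (y)
- pearl_well (a point): centre of the floor of the left well (the stay's side), for the bath pearls; axes as the chest
- tin_well (a point): centre of the floor of the right well, for the balm tins; axes as the chest
- lid (a joint): the chest's lid (0.4 kg, 14 mm thick, as wide and deep as the chest), hinged on the rear rim: 0 = standing open, 5 degrees back past upright, locked by the stay; 1.66 rad = shut on the rim. With the stay unlocked, the hinge's friction holds the lid only within about 8 degrees of upright; left alone any lower, it falls
- lid_hinge (a point): middle of the lid's hinge line: rear rim of the chest, parallel to the chest's y
- lid_lip (a point): middle of the brass finger lip on the lid's free edge (14 mm out from the edge, 50 mm wide, 6 mm thick, halfway up the lid's thickness); it moves with the lid, 180 mm from the hinge line
- stay_link (a joint): fold angle of the stay's knee. The stay is two brass bars upright along the left outside of the chest: the lower, 49 mm between pins, turns on a pin on the chest's side, the upper, 91 mm, on the lid's edge; they meet at the knee. 0 = locked, sagged on its stop; 0.12 = dead straight; more = unlocked, the knee folding up and forward; 2.91 with the lid shut. Moves freely: a few newtons lift it
- stay_arm (a joint): angle of the stay's lower bar about its pin: 0 = locked, 0.08 at dead centre, growing as the knee swings up, over and forward (to the chest's -x); 2.486 rad with the lid shut. Lid and stay are one linkage: whoever holds the knob holds the lid, and moving the knob along its arc from 0 to 2.486 lowers the lid all the way (it takes up to about 12 N)
- stay_knob (a point): centre of the black round grip at the knee, free to spin on its pin: 16 mm thick, 34 mm long, parallel to the chest's y, centre 38 mm out from the chest's left side (pinch it from above, one finger before and one behind). 105 mm above the counter when locked; its arc has radius 49.2 mm about stay_pivot: up to 129 mm, ending at 86 mm, 91 mm nearer the front
- stay_pivot (a point): the point on the axis of the lower bar's pin, in the same upright plane as the knob's centre (80 mm above the counter, 38 mm out from the chest's left side)
- cup: round aluminium cup holding the bath pearls, standing on the counter: 65 mm high, 56 mm across at the foot, 58 mm at 30 mm height, 63 mm at the rim, wall 3 mm, inner floor at 4 mm, 0.09 kg empty. Origin: centre of its underside, z up its axis. Fixed candles up to 115 mm high stand between cup and chest, others 70 mm high behind the tins
- pearl_1: bath pearl (a hard pink ball 16 mm across, 11 g, rolls easily), in the cup at the start; origin at its centre; 4 to 7 pearls are present
- pearl_2: bath pearl (a hard lilac ball 16 mm across, 11 g, rolls easily), in the cup at the start; origin at its centre; 4 to 7 pearls are present
- pearl_3: bath pearl (a hard cream ball 16 mm across, 11 g, rolls easily), in the cup at the start; origin at its centre; 4 to 7 pearls are present
- pearl_4: bath pearl (a hard green ball 16 mm across, 11 g, rolls easily), in the cup at the start; origin at its centre; 4 to 7 pearls are present
- pearl_5: bath pearl (a hard pink ball 16 mm across, 11 g, rolls easily), in the cup at the start; origin at its centre; 4 to 7 pearls are present
- pearl_6: bath pearl (a hard lilac ball 16 mm across, 11 g, rolls easily), in the cup at the start; origin at its centre; 4 to 7 pearls are present
- pearl_7: bath pearl (a hard cream ball 16 mm across, 11 g, rolls easily), in the cup at the start; origin at its centre; 4 to 7 pearls are present
- balm_tin_1: round tester balm tin with orange top, 40 mm across, 13 mm high, 22 g, lying flat on the counter; origin: centre of its underside; 2 to 4 tins are present
- balm_tin_2: round tester balm tin with lime green top, 40 mm across, 13 mm high, 22 g, lying flat on the counter; origin: centre of its underside; 2 to 4 tins are present
- balm_tin_3: round tester balm tin with white top, 40 mm across, 13 mm high, 22 g, lying flat on the counter; origin: centre of its underside; 2 to 4 tins are present
- balm_tin_4: round tester balm tin with lime green top, 40 mm across, 13 mm high, 22 g, lying flat on the counter; origin: centre of its underside; 2 to 4 tins are present
- pump_bottle: amber hand-wash pump bottle, 76x68x186 mm, bystander right of the chest; origin under its centre
- card_terminal: dark card terminal, 155x68x34 mm, bystander right of the chest; origin under its centre
There are look-alikes about, which are no part of the job. Leave any orange look-alike of the cup alone.

How it is judged (in metres and radians):
On the way, in this order (a step that is already met when the one before it is completed fails the run):
1. all the pearls lie in the left well and all the tins in the right well, with the lid still standing open (x of pearl_1 in the frame of pearl_well between -0.0775 and 0.0775 m and y of pearl_1 in the frame of pearl_well between -0.045 and 0.045 m and z of pearl_1 in the frame of pearl_well between 0 and 0.06 m and x of pearl_2 in the frame of pearl_well between -0.0775 and 0.0775 m and y of pearl_2 in the frame of pearl_well between -0.045 and 0.045 m and z of pearl_2 in the frame of pearl_well between 0 and 0.06 m and x of pearl_3 in the frame of pearl_well between -0.0775 and 0.0775 m and y of pearl_3 in the frame of pearl_well between -0.045 and 0.045 m and z of pearl_3 in the frame of pearl_well between 0 and 0.06 m and x of pearl_4 in the frame of pearl_well between -0.0775 and 0.0775 m and y of pearl_4 in the frame of pearl_well between -0.045 and 0.045 m and z of pearl_4 in the frame of pearl_well between 0 and 0.06 m and x of pearl_5 in the frame of pearl_well between -0.0775 and 0.0775 m and y of pearl_5 in the frame of pearl_well between -0.045 and 0.045 m and z of pearl_5 in the frame of pearl_well between 0 and 0.06 m and x of pearl_6 in the frame of pearl_well between -0.0775 and 0.0775 m and y of pearl_6 in the frame of pearl_well between -0.045 and 0.045 m and z of pearl_6 in the frame of pearl_well between 0 and 0.06 m and x of pearl_7 in the frame of pearl_well between -0.0775 and 0.0775 m and y of pearl_7 in the frame of pearl_well between -0.045 and 0.045 m and z of pearl_7 in the frame of pearl_well between 0 and 0.06 m and x of balm_tin_1 in the frame of tin_well between -0.0775 and 0.0775 m and y of balm_tin_1 in the frame of tin_well between -0.045 and 0.045 m and z of balm_tin_1 in the frame of tin_well between -0.006 and 0.06 m and x of balm_tin_2 in the frame of tin_well between -0.0775 and 0.0775 m and y of balm_tin_2 in the frame of tin_well between -0.045 and 0.045 m and z of balm_tin_2 in the frame of tin_well between -0.006 and 0.06 m and x of balm_tin_3 in the frame of tin_well between -0.0775 and 0.0775 m and y of balm_tin_3 in the frame of tin_well between -0.045 and 0.045 m and z of balm_tin_3 in the frame of tin_well between -0.006 and 0.06 m and x of balm_tin_4 in the frame of tin_well between -0.0775 and 0.0775 m and y of balm_tin_4 in the frame of tin_well between -0.045 and 0.045 m and z of balm_tin_4 in the frame of tin_well between -0.006 and 0.06 m and value of joint lid below 0.2 rad), for 0.3 s.
2. the stay's knee is lifted past centre (fold angle over 0.2 rad) (value of joint stay_link above 0.2 rad), for 0.1 s.
At the end, for the whole second after the job is handed in: Lid shut (within 0.05 rad) and at rest; every pearl that was present lies in the left well and every tin in the right well; the cup stands upright (within 0.12 rad) and still on the counter, its foot within 8 mm of the counter top (x of pearl_1 in the frame of pearl_well between -0.0775 and 0.0775 m and y of pearl_1 in the frame of pearl_well between -0.045 and 0.045 m and z of pearl_1 in the frame of pearl_well between 0 and 0.06 m and x of pearl_2 in the frame of pearl_well between -0.0775 and 0.0775 m and y of pearl_2 in the frame of pearl_well between -0.045 and 0.045 m and z of pearl_2 in the frame of pearl_well between 0 and 0.06 m and x of pearl_3 in the frame of pearl_well between -0.0775 and 0.0775 m and y of pearl_3 in the frame of pearl_well between -0.045 and 0.045 m and z of pearl_3 in the frame of pearl_well between 0 and 0.06 m and x of pearl_4 in the frame of pearl_well between -0.0775 and 0.0775 m and y of pearl_4 in the frame of pearl_well between -0.045 and 0.045 m and z of pearl_4 in the frame of pearl_well between 0 and 0.06 m and x of pearl_5 in the frame of pearl_well between -0.0775 and 0.0775 m and y of pearl_5 in the frame of pearl_well between -0.045 and 0.045 m and z of pearl_5 in the frame of pearl_well between 0 and 0.06 m and x of pearl_6 in the frame of pearl_well between -0.0775 and 0.0775 m and y of pearl_6 in the frame of pearl_well between -0.045 and 0.045 m and z of pearl_6 in the frame of pearl_well between 0 and 0.06 m and x of pearl_7 in the frame of pearl_well between -0.0775 and 0.0775 m and y of pearl_7 in the frame of pearl_well between -0.045 and 0.045 m and z of pearl_7 in the frame of pearl_well between 0 and 0.06 m and x of balm_tin_1 in the frame of tin_well between -0.0775 and 0.0775 m and y of balm_tin_1 in the frame of tin_well between -0.045 and 0.045 m and z of balm_tin_1 in the frame of tin_well between -0.006 and 0.06 m and x of balm_tin_2 in the frame of tin_well between -0.0775 and 0.0775 m and y of balm_tin_2 in the frame of tin_well between -0.045 and 0.045 m and z of balm_tin_2 in the frame of tin_well between -0.006 and 0.06 m and x of balm_tin_3 in the frame of tin_well between -0.0775 and 0.0775 m and y of balm_tin_3 in the frame of tin_well between -0.045 and 0.045 m and z of balm_tin_3 in the frame of tin_well between -0.006 and 0.06 m and x of balm_tin_4 in the frame of tin_well between -0.0775 and 0.0775 m and y of balm_tin_4 in the frame of tin_well between -0.045 and 0.045 m and z of balm_tin_4 in the frame of tin_well between -0.006 and 0.06 m and value of joint lid above 1.61 rad and velocity of joint lid between -0.05 and 0.05 rad/s and angle between cup's own z axis and vertical below 0.12 rad and height (world z) of cup between -0.008 and 0.008 m and linear speed of cup below 0.02 m/s); the robot touches nothing.
It fails at once if the lid drops (it turns faster than 2.5 rad/s towards shut) (velocity of joint lid above 2.5 rad/s).
It fails at once if the pump bottle is moved more than 40 mm (distance of pump_bottle from where it was at the start of the episode above 0.04 m).
It fails at once if the card terminal is moved more than 40 mm (distance of card_terminal from where it was at the start of the episode above 0.04 m).
Of pearl_1, pearl_2, pearl_3, pearl_4, pearl_5, pearl_6, pearl_7 only 4 to 7 are there at a start; the rules pass over those that are not, and their reading is None.
Of balm_tin_1, balm_tin_2, balm_tin_3, balm_tin_4 only 2 to 4 are there at a start; the rules pass over those that are not, and their reading is None.
At some moment in a run one of balm_tin_1, balm_tin_2, balm_tin_3, balm_tin_4 may be knocked a few centimetres aside while the robot is not near it.
It also fails if it takes over 210 s, if anything falls off the work surface, if the arm or the gripper's body presses on something with over 40 N, if the wrist force passes 120 N, or if a joint passes its speed limit or range.

## Working session

There is one attempt and no reset: what is moved stays moved. The work goes in short steps, each a Python script; the robot and the scene stay as the last script left them, time stands still between calls to the robot, and variables do not carry over. Pictures are saved under pics/ and viewed, at most 14 in all, crops included, and the job is handed in when it is done.

```bash
mkdir -p pics; ls; cat > h.py <<'E'
import numpy as np, cv2
from cell import robot, grip, kin, viewer
def snap(cam, fn=None):
    im=viewer.read_camera(cam)
    if fn: cv2.imwrite('pics/'+fn, cv2.cvtColor(im,cv2.COLOR_RGB2BGR))
    return im
def world(at,cam,ci=None):
    ci=ci or viewer.camera_info(cam); return np.array(ci['R']).T@(np.array(at)-np.array(ci['t']))
def proj(X,cam,ci=None):
    ci=ci or viewer.camera_info(cam); c=np.array(ci['R'])@np.array(X,float)+np.array(ci['t'])
    s=c[:2]/c[2]; s=s*(1+ci['k1']*(s@s)); K=np.array(ci['camera_matrix']); return (K@[s[0],s[1],1])[:2]
def onplane(px,z,cam,ci=None):
    ci=ci or viewer.camera_info(cam); K=np.array(ci['camera_matrix'],float)
    d=np.array([(px[0]-K[0,2])/K[0,0],(px[1]-K[1,2])/K[1,1]]); s=d.copy()
    for _ in range(20): s=d/(1+ci['k1']*(s@s))
    R=np.array(ci['R']);t=np.array(ci['t']); o=-R.T@t; r=R.T@np.array([s[0],s[1],1]); return o+r*(z-o[2])/r[2]
def find(names,cam,ci=None):
    for n in names:
        for p in viewer.pinpoint(n,cam):
            w=world(p['at'],cam,ci); print(cam,n,np.round(p['confidence'],2),np.round(w,0),np.round(proj(w,cam,ci)))
E
python3 - <<'E'
from h import *
np.set_printoptions(suppress=True)
o=robot.observe(); print(o['t'],o['tcp_pos'],o['tcp_rot'],o['contact_force'])
for c in ['top','side']:
    im=snap(c,c+'0.png'); ci=viewer.camera_info(c); print(c,-np.array(ci['R']).T@ci['t'])
    find(['chest','stay_knob','stay_pivot','lid_hinge','lid_lip','pearl_well','tin_well','cup','pearl_1','balm_tin_1','pump_bottle','card_terminal'],c)
a=[cv2.imread(f'pics/{c}0.png') for c in ['top','side']]
E
```

```text
pics
0.0 [ 246.69971896 -600.73536654  213.6359534 ] [-3.08047238 -0.60792735  0.00069198] [-0.12588143 -0.96544252  0.40200553]
top [ 194.93486372 -114.73350167 1722.59106385]
top chest 0.64 [ 481. -366.    4.] [312. 207.]
top chest 0.21 [ 560. -364.   98.] [315. 182.]
top stay_knob 0.48 [ 501. -225.  104.] [278. 196.]
top lid_hinge 0.86 [ 561. -363.   97.] [315. 182.]
top lid_lip 0.66 [ 589. -366.  281.] [324. 162.]
top lid_lip 0.16 [ 460. -227.   81.] [278. 208.]
top pearl_well 0.58 [ 481. -319.   35.] [301. 206.]
top tin_well 0.78 [ 479. -412.   36.] [325. 207.]
top tin_well 0.26 [ 475. -365.    4.] [312. 209.]
top cup 0.73 [460.  98.   3.] [193. 209.]
top cup 0.55 [492. 318.  -2.] [138. 200.]
top balm_tin_1 0.65 [454. 410.   1.] [113. 209.]
top balm_tin_1 0.51 [456. 223.  -1.] [161. 210.]
top pump_bottle 0.63 [ 530. -614.    2.] [374. 197.]
top card_terminal 0.96 [ 441. -662.   -3.] [386. 219.]
side [ 292.52018283 1034.70989814  785.60157187]
side chest 0.69 [ 533. -617.   -4.] [259. 176.]
side chest 0.66 [ 478. -362.   -2.] [263. 200.]
side stay_knob 0.52 [ 504. -226.  107.] [252. 192.]
side stay_pivot 0.92 [ 458. -231.   76.] [263. 199.]
side lid_hinge 0.9 [ 560. -364.  102.] [245. 178.]
side lid_lip 0.86 [ 587. -366.  282.] [239. 139.]
side pearl_well 0.65 [ 477. -319.   36.] [262. 197.]
side pearl_well 0.3 [464.  98.  -4.] [248. 266.]
side tin_well 0.74 [ 478. -415.   35.] [265. 188.]
side cup 0.85 [487. 318.   2.] [226. 312.]
side cup 0.74 [463.  98.  -5.] [248. 266.]
side balm_tin_1 0.7 [457. 411.  -1.] [229. 340.]
side balm_tin_1 0.53 [458. 222.   3.] [242. 289.]
side pump_bottle 0.5 [ 531. -617.    1.] [260. 175.]
```

```bash
python3 - <<'E'
import cv2
a=cv2.imread('pics/top0.png')[150:270,80:420]; cv2.imwrite('pics/t0c.png',cv2.resize(a,None,fx=2.35,fy=2.35,interpolation=cv2.INTER_CUBIC))
a=cv2.imread('pics/side0.png')[100:384,80:420]; cv2.imwrite('pics/s0c.png',cv2.resize(a,(700,585),interpolation=cv2.INTER_CUBIC))
E
```

```text
(no output)
```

View pics/t0c.png

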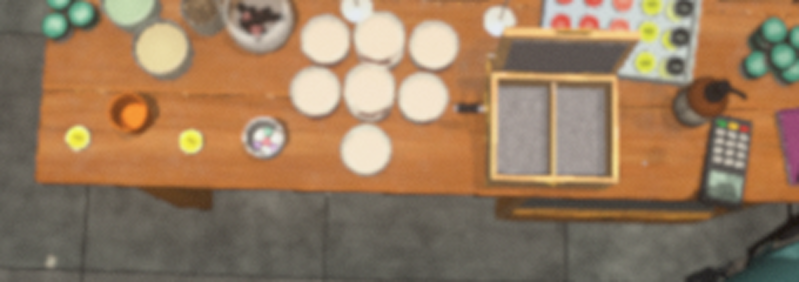

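View pics/s0c.png

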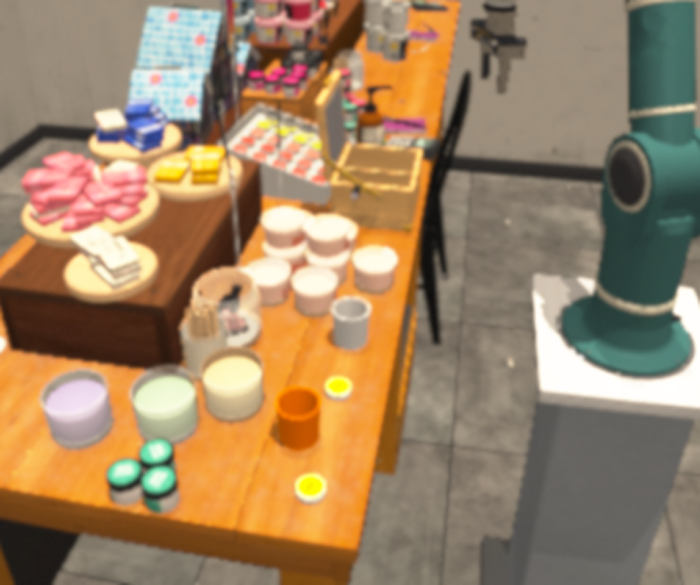

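The top crop shows the aluminium cup at px (264,137) and the orange decoy at (130,112). Two lime tins are at (78,138) and (190,141). The candles stand between the cup and the chest, and the knob is at (468,107). The network positions agree with the picture. Next I check whether the arm can reach a pouring pose.

```bash
cat >> h.py <<'E'
from scipy.spatial.transform import Rotation as Rot
def ori(psi,tau,flip=0):
    """fingers tilted tau deg from down towards azimuth psi deg; closing axis horizontal, across psi"""
    psi,tau=np.radians([psi,tau]); z=np.array([np.cos(psi)*np.sin(tau),np.sin(psi)*np.sin(tau),-np.cos(tau)])
    y=np.array([-np.sin(psi),np.cos(psi),0])*(1-2*flip); return Rot.from_matrix(np.c_[np.cross(y,z),y,z])
def pose(g,psi,tau,flip=0,back=0):
    r=ori(psi,tau,flip); return list(np.array(g,float)+(19-back)*r.as_matrix()[:,2]), list(r.as_rotvec())
def mv(*a,**k): robot.movep(*pose(*a,**k)); st()
def ln(*a,feed=150,**k):
    p,r=pose(*a,**k); robot.servo_line(p,feed=feed,rotation=r)
def st():
    o=robot.observe(); print('t%.1f'%o['t'],'tcp',np.round(o['tcp_pos']),'F',np.round(o['contact_force'],1),'w%.2f f%.1f'%(o['grip_width'],o['grip_force']),'q',np.round(o['joints'],2)); return o
E
python3 - <<'E'
from h import *
grip(1.0)
mv([400,0,300],-90,0)
for f in (0,1):
  for a in ([461,98,42],-90,60,f),([461,98,42],-90,60,f,140),([461,98,180],-90,60,f),([475,-295,200],-90,60,f),([475,-295,145],-90,-60,f):
    q=kin.ik(*pose(*a)); print(f,a[0],a[2],None if q is None else np.round(q,2))
print({k:np.round(v,3) for k,v in viewer.camera_info('wrist').items()})
snap('wrist'); find(['cup','balm_tin_1'],'wrist')
E
```

```text
t3.8 tcp [400.  -1. 281.] F [ 0.3 -0.2 -0.3] w1.00 f0.0 q [ 0.65 -0.   -0.71  2.05 -0.    1.1  -0.06]
0 [461, 98, 42] 60 [-0.31  1.   -0.56  1.82  1.02  1.65 -1.5 ]
0 [461, 98, 42] 60 [-0.55  0.92 -0.45  1.63  0.81  1.75 -1.37]
0 [461, 98, 180] 60 [-0.55  0.67 -0.23  1.86  0.79  1.58 -1.21]
0 [475, -295, 200] 60 [ 0.4   0.55 -0.5   2.12  1.4   1.35 -1.03]
0 [475, -295, 145] -60 [ 0.97  0.9  -0.23  1.46 -0.51  1.6   0.96]
1 [461, 98, 42] 60 [-0.23  1.05 -0.68  1.82  1.07  1.73  1.6 ]
1 [461, 98, 42] 60 [-0.55  0.92 -0.45  1.63  0.81  1.75  1.77]
1 [461, 98, 180] 60 [-0.23  0.78 -0.67  1.84  0.94  1.79  1.78]
1 [475, -295, 200] 60 [ 0.71  0.71 -0.91  2.1   1.53  1.61  2.1 ]
1 [475, -295, 145] -60 [ 0.55  0.93  0.43  1.49 -0.84  1.82 -1.88]
{'camera_matrix': array([[332.102,   0.   , 258.539],
       [  0.   , 332.102, 194.747],
       [  0.   ,   0.   ,   1.   ]]), 'k1': np.float64(0.026), 'R': array([[ 1.   , -0.003,  0.   ],
       [-0.002, -0.955,  0.296],
       [-0.001, -0.296, -0.955]]), 't': array([-399.663,  -53.338,  455.66 ])}
wrist cup 0.81 [457.  92.   3.] [303.  84.]
```

```bash
python3 - <<'E'
from h import *
C=[460,97,42]
mv([460,97,150],-90,60,back=140)
snap('wrist'); find(['cup','balm_tin_1'],'wrist')
ln(C,-90,60,back=120,feed=120); st()
ln(C,-90,60,feed=100); st()
snap('wrist','w1.png'); snap('side','s1.png')
a=cv2.imread('pics/s1.png')[180:384,150:450]; a=cv2.resize(a,(590,400)); b=cv2.resize(cv2.imread('pics/w1.png'),(200,150)); a[:150,390:]=b; cv2.imwrite('pics/m1.png',a)
E
```

```text
t5.4 tcp [461. 200. 211.] F [-0.5 -0.9  0.1] w1.00 f0.0 q [-0.7   0.71 -0.23  1.64  0.69  1.77 -1.18]
wrist cup 0.77 [457.  93.   1.] [256.  45.]
wrist cup 0.31 [ 478. -366.    0.] [267. 173.]
t6.7 tcp [460. 185.  93.] F [0.  0.  0.8] w1.00 f0.0 q [-0.7   0.87 -0.21  1.68  0.71  1.61 -1.29]
t8.0 tcp [460.  81.  33.] F [0.  0.1 0.1] w1.00 f0.0 q [-0.6   0.9  -0.17  1.85  0.82  1.41 -1.35]
```

View pics/m1.png

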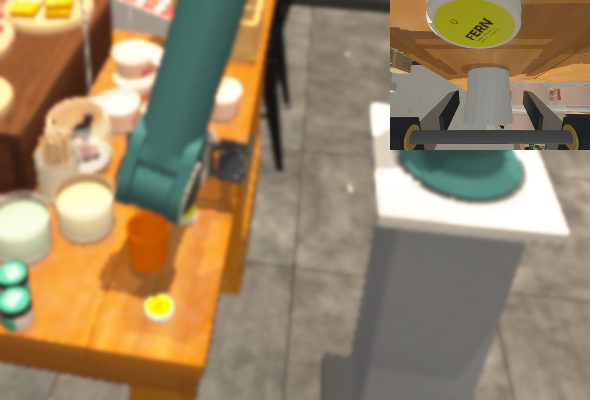

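The wrist view shows the cup between the open fingers, with the lime tin below the camera. Now I grip, lift and carry it.

```bash
python3 - <<'E'
from h import *
grip(0.3,25); o=st()
ln([460,97,60],-90,60,feed=40); st()
ln([460,97,240],-90,60,feed=150); st()
ln([420,-100,240],-90,60,feed=200); ln([475,-293,240],-90,60,feed=200); st()
snap('side','s2.png'); snap('wrist','w2.png'); find(['pearl_well','stay_knob','chest'],'wrist'); 
snap('top'); find(['pearl_well','tin_well','chest','balm_tin_1'],'top')
cv2.imwrite('pics/m2.png',np.hstack([cv2.resize(cv2.imread('pics/s2.png')[70:270,180:380],(400,400)),cv2.resize(cv2.imread('pics/w2.png'),(400,400))]))
E
```

```text
t8.7 tcp [460.  80.  33.] F [-0.4 -0.1  0.2] w0.65 f24.9 q [-0.6   0.9  -0.17  1.85  0.81  1.41 -1.35]
t9.3 tcp [460.  81.  51.] F [-0.7  0.1 -2. ] w0.65 f25.0 q [-0.6   0.87 -0.17  1.85  0.81  1.43 -1.33]
t10.6 tcp [460.  80. 230.] F [-0.4  0.7 -0.9] w0.65 f25.0 q [-0.58  0.57 -0.2   1.85  0.76  1.64 -1.12]
t12.9 tcp [ 475. -308.  230.] F [ 0.3  0.9 -1.2] w0.65 f25.0 q [-0.09  0.41  0.08  2.14  1.22  1.13 -0.89]
top pearl_well 0.64 [ 480. -318.   32.] [301. 206.]
top pearl_well 0.38 [ 463. -225.   80.] [277. 208.]
top tin_well 0.61 [ 480. -413.   33.] [325. 207.]
top chest 0.73 [ 476. -368.    3.] [312. 209.]
top balm_tin_1 0.63 [455. 411.   3.] [113. 208.]
top balm_tin_1 0.4 [455. 221.   0.] [161. 210.]
```

View pics/m2.png

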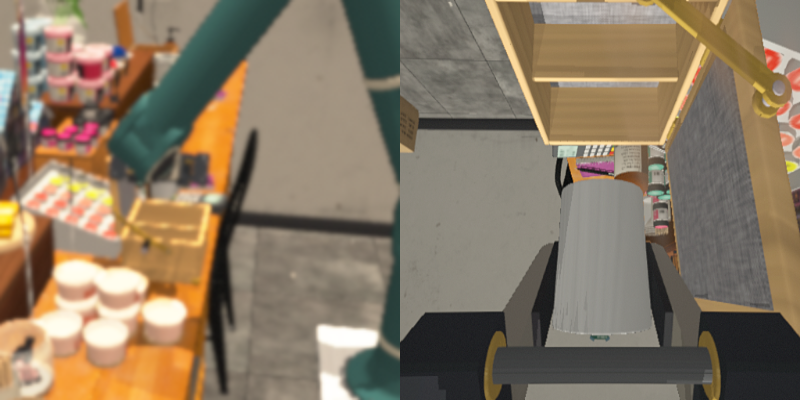

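```bash
python3 - <<'E'
from h import *
ln([450,-290,230],-90,40,feed=80)
ln([450,-290,200],-90,15,feed=50); st()
ln([450,-290,160],-90,0,feed=50); st()
for tau in (-10,-18,-24,-28,-32,-36,-40): ln([450,-290,150],-90,tau,feed=20); robot.hold(0.25)
st(); snap('side','s3.png')
for tau in (-46,-52,-60,-66): ln([450,-290,148],-90,tau,feed=25); robot.hold(0.3)
st(); robot.hold(0.5)
snap('top','t3.png'); snap('wrist','w3.png'); find(['pearl_1','cup'],'wrist')
cv2.imwrite('pics/m3.png',np.hstack([cv2.resize(cv2.imread('pics/t3.png')[160:240,260:360],(400,400)),cv2.resize(cv2.imread('pics/w3.png'),(400,400))]))
E
```

```text
t14.8 tcp [ 450. -294.  181.] F [ 0.6  0.3 -1.6] w0.65 f25.0 q [ 0.38  0.27 -0.02  2.01  0.35  0.8   0.13]
t15.8 tcp [ 450. -289.  141.] F [-0.4  1.3 -0.4] w0.65 f25.0 q [ 0.58  0.37 -0.09  1.94  0.04  0.83  0.47]
t19.8 tcp [ 450. -277.  136.] F [ 0.6 -0.3 -1.6] w0.66 f24.9 q [ 0.94  0.68 -0.23  1.65 -0.37  1.33  0.91]
t22.1 tcp [ 450. -273.  141.] F [ 0.1 -0.6 -0.3] w0.65 f24.9 q [ 1.04  0.94 -0.28  1.48 -0.51  1.66  0.97]
wrist pearl_1 0.47 [ 458. -299.   46.] [271. 367.]
wrist cup 0.97 [489. 316.  -2.] [277.  79.]
wrist cup 0.72 [ 449. -257.  174.] [257. 184.]
```

View pics/m3.png

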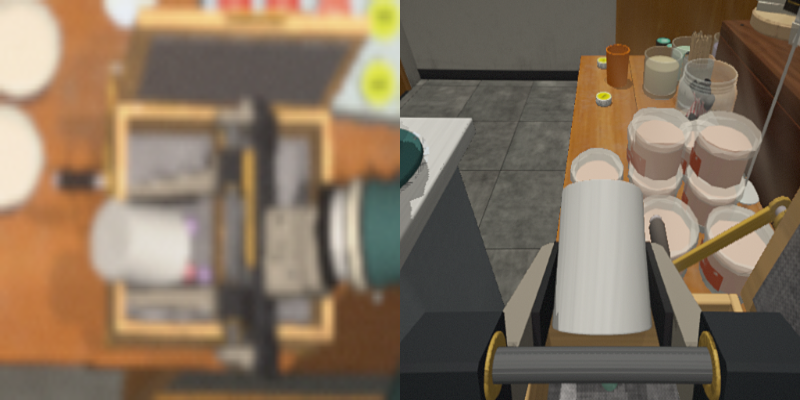

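The top crop shows the cup tipped over the left well, with pearls by its mouth at about (190,250). I lift it away and check the well.

```bash
python3 - <<'E'
from h import *
ln([450,-290,150],-90,-72,feed=30); robot.hold(0.3)
ln([450,-290,190],-90,-60,feed=120); ln([450,-290,230],-90,0,feed=150)
ln([450,-180,250],-90,30,feed=150); ln([420,-100,250],-90,60,feed=200);st()
snap('top','t4.png'); snap('wrist','w4.png'); find(['pearl_1','stay_knob','stay_pivot','pearl_well','tin_well'],'wrist')
for c in ('top',):
  find(['pearl_1','balm_tin_1'],c)
cv2.imwrite('pics/m4.png',np.hstack([cv2.resize(cv2.imread('pics/t4.png')[160:240,260:360],(400,400)),cv2.resize(cv2.imread('pics/w4.png'),(400,400))]))
E
```

```text
t26.7 tcp [ 420. -118.  241.] F [ 0.7 -0.8 -0.7] w0.65 f25.0 q [-0.2   0.38 -0.3   2.16  0.97  1.46 -1.08]
wrist stay_knob 0.88 [ 501. -223.  106.] [344. 113.]
wrist stay_pivot 0.87 [ 462. -230.   84.] [302.  96.]
top pearl_1 0.28 [ 482. -318.   35.] [301. 205.]
top balm_tin_1 0.4 [456. 412.   5.] [113. 208.]
top balm_tin_1 0.34 [ 563. -364.   98.] [315. 181.]
```

View pics/m4.png

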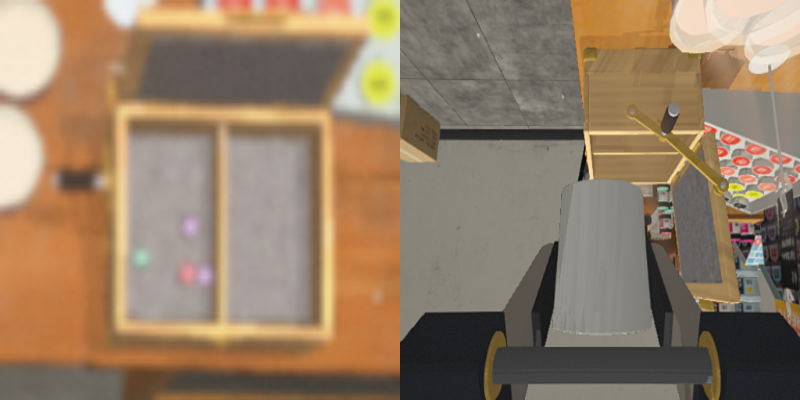

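Four pearls are visible in the left well: two lilac, one pink and one green. I put the cup back and look into it for leftovers.

```bash
python3 - <<'E'
from h import *
ln([460,97,240],-90,60,feed=200); ln([460,97,60],-90,60,feed=150); ln([460,97,42.5],-90,60,feed=30); st()
grip(1.0); st()
ln([460,97,42.5],-90,60,back=120,feed=120); ln([460,97,180],-90,60,back=120,feed=150)
mv([470,80,300],-90,0,back=19)
snap('wrist','w5.png'); find(['cup','pearl_1','balm_tin_1'],'wrist')
mv([330,170,330],-90,0)
snap('top','t5.png'); find(['cup','pearl_1','balm_tin_1'],'top')
a=cv2.imread('pics/w5.png');b=cv2.imread('pics/t5.png')
cv2.imwrite('pics/m5.png',np.hstack([cv2.resize(a,(400,300)),cv2.resize(b[185:230,150:210],(400,300),interpolation=cv2.INTER_CUBIC)]))
E
```

```text
t30.4 tcp [460.  81.  33.] F [-0.3 -0.2 -0.5] w0.66 f25.0 q [-0.48  0.92 -0.32  1.84  0.89  1.49 -1.41]
t31.0 tcp [460.  81.  33.] F [-0.1  1.1 -0.1] w1.00 f0.0 q [-0.48  0.92 -0.32  1.84  0.89  1.49 -1.41]
t34.1 tcp [469.  81. 299.] F [-0.2  0.2 -0.5] w1.00 f0.0 q [ 0.09  0.11 -0.35  1.89  0.04  1.15 -0.28]
wrist cup 0.67 [458.  97.   5.] [252. 143.]
wrist balm_tin_1 0.69 [455. 225.   1.] [249.  43.]
t35.0 tcp [331. 170. 311.] F [ 0.1 -0.4 -0.1] w1.00 f0.0 q [-0.03 -0.11 -0.48  2.07 -0.06  1.17 -0.49]
top cup 0.63 [462.  97.  -1.] [193. 209.]
top cup 0.6 [493. 319.   2.] [137. 199.]
top balm_tin_1 0.62 [451. 408.   5.] [113. 209.]
top balm_tin_1 0.52 [456. 220.  -1.] [162. 210.]
```

View pics/m5.png

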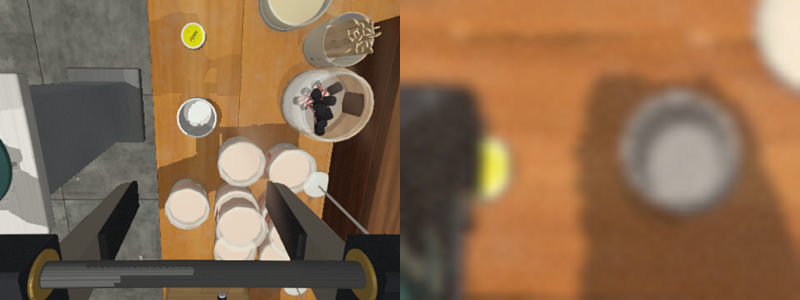

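The cup is upright and empty. Next the tins.

```bash
cat >> h.py <<'E'
def tin(x,y,zrel,xrel=452):
    grip(0.75); mv([x,y,19+120],-90,0); 
    snap('wrist'); find(['balm_tin_1'],'wrist')
    ln([x,y,19+40],-90,0,feed=150); ln([x,y,19+3],-90,0,feed=40); st()
    grip(0.1,20); o=st()
    if not 0.38<o['grip_width']<0.48: print('BAD GRASP'); return False
    ln([x,y,50],-90,0,feed=60); ln([x,y,240],-90,0,feed=200); st()
    ln([400,0,250],-90,0,feed=220); ln([xrel,-413,250],-90,0,feed=220); ln([xrel,-413,19+zrel+50],-90,0,feed=150); ln([xrel,-413,19+zrel],-90,0,feed=50); st()
    grip(0.55); robot.hold(0.2); ln([xrel,-413,250],-90,0,feed=200); st(); return True
E
python3 - <<'E'
from h import *
tin(455.5,222,52)
mv([400,-150,330],-90,0)
snap('top','t6.png'); find(['balm_tin_1','tin_well'],'top'); snap('wrist','w6.png'); find(['balm_tin_1'],'wrist')
cv2.imwrite('pics/m6.png',np.hstack([cv2.resize(cv2.imread('pics/t6.png')[160:240,260:360],(400,400)),cv2.resize(cv2.imread('pics/w6.png'),(400,400))]))
E
```

```text
t36.7 tcp [456. 222. 121.] F [ 0.  -0.1  0.4] w0.75 f0.0 q [-0.11  0.41 -0.5   2.    0.27  0.79 -0.76]
wrist balm_tin_1 0.77 [454. 222.   2.] [256. 189.]
t38.5 tcp [456. 222.   3.] F [-0.2  0.1  0.1] w0.75 f0.0 q [-0.2   0.6  -0.39  2.05  0.42  0.56 -0.89]
t39.1 tcp [456. 222.   3.] F [-1.1  0.1  2.1] w0.42 f20.0 q [-0.2   0.6  -0.39  2.05  0.42  0.56 -0.89]
t40.8 tcp [455. 222. 220.] F [-0.8 -0.7  0.5] w0.42 f20.0 q [-0.05  0.28 -0.55  1.91  0.17  1.   -0.67]
t46.2 tcp [ 452. -413.   52.] F [-0.6  0.1  0.5] w0.42 f20.0 q [ 0.75  0.61 -0.08  1.8   0.07  0.73  0.63]
t47.8 tcp [ 451. -412.  230.] F [-0.8  0.9 -0.6] w0.55 f0.0 q [ 0.76  0.39 -0.09  1.68  0.04  1.07  0.65]
t48.9 tcp [ 400. -151.  311.] F [-0.4  0.2 -0.1] w0.55 f0.0 q [ 0.52 -0.   -0.23  1.98 -0.    1.17  0.28]
top balm_tin_1 0.62 [453. 409.   4.] [113. 209.]
top balm_tin_1 0.45 [ 453. -413.   35.] [325. 213.]
top tin_well 0.63 [ 481. -412.   35.] [325. 206.]
top tin_well 0.49 [ 588. -363.  281.] [323. 162.]
wrist balm_tin_1 0.58 [ 452. -410.   41.] [292. 321.]
```

```bash
python3 - <<'E'
from h import *
mv([400,100,330],-90,0); mv([450,330,200],-90,0)
snap('wrist'); ci=viewer.camera_info('wrist'); ps=[(p['confidence'],world(p['at'],'wrist',ci)) for p in viewer.pinpoint('balm_tin_1','wrist')]
print(ps); ps=[p for p in ps if abs(p[1][1]-410)<60 and abs(p[1][0]-454)<60 and abs(p[1][2])<10]
p=ps[0][1] if ps else np.array([454,410,0])
print(tin(p[0],p[1],60))
mv([400,-150,330],-90,0)
snap('top','t7.png'); find(['balm_tin_1','tin_well'],'top'); snap('wrist','w7.png'); find(['balm_tin_1','stay_knob','stay_pivot','lid_hinge'],'wrist')
cv2.imwrite('pics/m7.png',np.hstack([cv2.resize(cv2.imread('pics/t7.png')[160:240,260:360],(400,400)),cv2.resize(cv2.imread('pics/w7.png'),(400,400))]))
E
```

```text
t50.1 tcp [400.  99. 311.] F [ 0.3 -0.5  0.1] w0.55 f0.0 q [ 0.24 -0.02 -0.55  1.99 -0.01  1.17 -0.3 ]
t51.2 tcp [451. 328. 181.] F [-0.1 -0.2  0.3] w0.54 f0.0 q [-0.11  0.47 -0.74  1.83  0.37  0.99 -1.01]
[(0.91, array([455.86600357, 407.79848093,   2.20916318]))]
t52.2 tcp [455. 408. 119.] F [-0.2  1.3 -0.4] w0.75 f0.0 q [-0.29  0.63 -0.68  1.74  0.47  0.95 -1.16]
wrist balm_tin_1 0.91 [458. 405.   2.] [261. 191.]
t54.1 tcp [456. 408.   3.] F [-0.2 -0.1 -0.5] w0.75 f0.0 q [-0.36  0.78 -0.58  1.79  0.59  0.76 -1.25]
t54.6 tcp [456. 408.   3.] F [0.2 0.5 1.1] w0.42 f20.0 q [-0.36  0.78 -0.58  1.79  0.59  0.76 -1.25]
t56.4 tcp [455. 407. 220.] F [-0.1 -0.7 -0.3] w0.42 f20.0 q [-0.24  0.52 -0.74  1.66  0.38  1.12 -1.09]
t62.5 tcp [ 452. -413.   60.] F [-0.2 -0.1  0.6] w0.42 f20.0 q [ 0.91  0.62 -0.31  1.79  0.26  0.77  0.48]
t64.1 tcp [ 451. -413.  230.] F [-1.   0.2 -1.4] w0.55 f0.0 q [ 0.96  0.42 -0.36  1.67  0.16  1.09  0.55]
True
t65.2 tcp [ 400. -151.  311.] F [0.  0.2 0.3] w0.55 f0.0 q [ 0.81  0.02 -0.52  1.96  0.01  1.17  0.28]
top balm_tin_1 0.41 [ 454. -411.   55.] [326. 212.]
top tin_well 0.98 [ 481. -413.   35.] [325. 206.]
top tin_well 0.2 [ 479. -317.   37.] [300. 206.]
wrist balm_tin_1 0.69 [ 455. -414.   51.] [295. 328.]
wrist balm_tin_1 0.47 [ 454. -413.   37.] [293. 321.]
wrist stay_knob 0.77 [ 504. -227.  105.] [344. 229.]
wrist stay_pivot 0.69 [ 474. -316.   37.] [309. 266.]
wrist stay_pivot 0.63 [ 461. -227.   85.] [307. 223.]
wrist stay_pivot 0.44 [ 444. -358.   45.] [288. 294.]
```

View pics/m7.png

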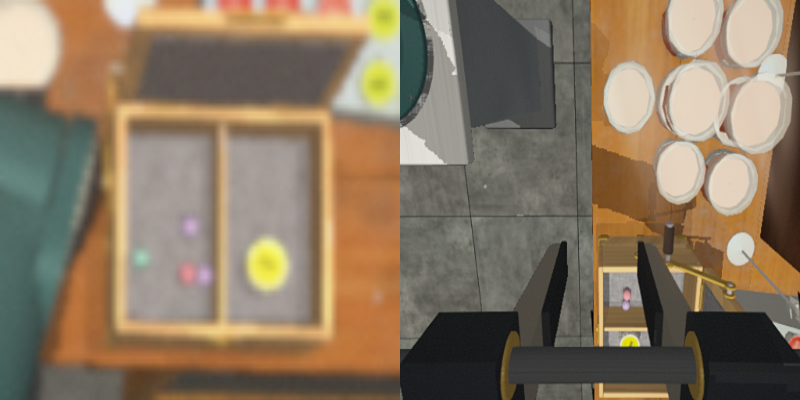

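All pearls and both tins are in place: the pearls at around (190,260) and the tins stacked at (267,265). Now the stay knob, with the tool leaning 15° away from the lid.

```bash
python3 - <<'E'
from h import *
grip(0.55)
mv([502,-221,200],-90,15)
snap('wrist','w8.png'); find(['stay_knob','stay_pivot'],'wrist')
snap('side'); find(['stay_knob','stay_pivot'],'side')
T=np.array([[*pose([502,-221,105],-90,15)[0]]]); print(kin.ik(*pose([412,-221,86],-90,15)) is not None)
cv2.imwrite('pics/m8.png',cv2.imread('pics/w8.png')[60:384])
E
```

```text
t66.6 tcp [ 502. -226.  182.] F [-1.3  0.2  1.3] w0.55 f0.0 q [ 0.64  0.36 -0.52  1.93  0.55  0.93 -0.19]
wrist stay_knob 0.73 [ 506. -224.  108.] [264. 178.]
wrist stay_pivot 0.71 [ 460. -228.   83.] [208. 167.]
side stay_knob 0.48 [ 505. -228.  106.] [252. 192.]
side stay_pivot 0.76 [ 461. -231.   78.] [263. 199.]
True
```

View pics/m8.png

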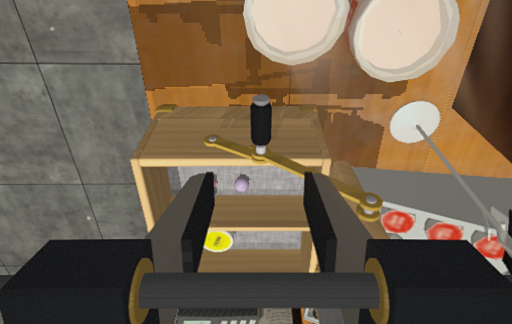

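The knob sits between the fingers at about (261,122), with the bars clear of them. I descend and grip.

```bash
python3 - <<'E'
from h import *
ci=viewer.camera_info('wrist'); print(onplane([261,182],105,'wrist',ci))
ln([503.5,-221,125],-90,15,feed=80); ln([503.5,-221,106],-90,15,feed=30); st()
grip(0.0,30); st()
robot.hold(0.2); st()
snap('side'); find(['stay_knob'],'side')
E
```

```text
[ 503.38245468 -229.16220605  105.        ]
t68.7 tcp [ 504. -226.   88.] F [ 0.8  0.1 -0.7] w0.55 f0.0 q [ 0.57  0.5  -0.45  1.99  0.7   0.78 -0.35]
t69.4 tcp [ 504. -226.   88.] F [0.4 0.2 0.3] w0.16 f30.0 q [ 0.57  0.5  -0.45  1.99  0.7   0.78 -0.35]
t69.6 tcp [ 504. -226.   88.] F [0.3 0.7 0.3] w0.17 f30.0 q [ 0.57  0.5  -0.45  1.99  0.7   0.78 -0.35]
side stay_knob 0.37 [ 504. -226.  106.] [252. 192.]
```

```bash
cat >> h.py <<'E'
def K(a): th=0.5328+a; return 49.2*np.array([np.cos(th),np.sin(th)])
def arc(a0,a1,off,g0=(503.5,106),step=0.08,feed=15):
    off=np.array(off,float)
    n=int(np.ceil((a1-a0)/step))
    for i in range(1,n+1):
        a=a0+(a1-a0)*i/n; p=np.array(g0)+K(a)-K(0)+off
        ln([p[0],-221,p[1]],-90,15,feed=feed)
        o=robot.observe(); F=np.array(o['contact_force'])[[0,2]]; u=K(a)/49.2; t=np.array([-u[1],u[0]])
        fr,ft=F@u,F@t; print('a%.2f fr%.1f ft%.1f F%s w%.2f off%s'%(a,fr,ft,np.round(o['contact_force'],1),o['grip_width'],np.round(off,1)))
        if np.linalg.norm(F)>28: print('STOP high force'); return a,off
        off=off+u*np.clip(0.08*fr,-0.6,0.6)
    return a,off
E
python3 - <<'E'
from h import *
print(arc(0,0.5,[0,0])); 
snap('side'); find(['stay_knob','lid_lip'],'side'); snap('top'); find(['lid_lip'],'top')
print(robot.observe()['t'])
E
```

```text
a0.07 fr-0.0 ft0.1 F[-0.1  0.1  0.1] w0.16 off[0. 0.]
a0.14 fr-0.0 ft1.3 F[-0.9 -0.9  1. ] w0.16 off[-0. -0.]
a0.21 fr-0.2 ft-0.6 F[ 0.2  0.2 -0.6] w0.16 off[-0. -0.]
a0.29 fr-0.9 ft0.4 F[-0.9 -0.9 -0.4] w0.17 off[-0. -0.]
a0.36 fr-0.7 ft-0.4 F[-0.1  0.3 -0.8] w0.16 off[-0.1 -0.1]
a0.43 fr0.3 ft0.4 F[-0.2 -0.9  0.5] w0.17 off[-0.1 -0.1]
a0.50 fr0.9 ft0.5 F[ 0.1 -0.   1. ] w0.17 off[-0.1 -0.1]
(0.5, array([-0.05141984, -0.03113972]))
side stay_knob 0.4 [ 487. -228.  122.] [256. 189.]
side lid_lip 0.56 [ 564. -365.  281.] [244. 140.]
top lid_lip 0.96 [ 565. -365.  284.] [324. 169.]
72.6
```

```bash
python3 - <<'E'
from h import *
print(arc(0.5,1.5,[0,0],feed=15)); 
snap('side'); find(['stay_knob','lid_lip'],'side'); print(robot.observe()['t'])
E
```

```text
a0.58 fr-0.9 ft0.3 F[-0.7  0.2 -0.7] w0.16 off[0. 0.]
a0.65 fr0.4 ft0.6 F[-0.4 -0.3  0.6] w0.16 off[-0.  -0.1]
a0.73 fr0.8 ft1.4 F[-1.1 -0.2  1.2] w0.16 off[-0. -0.]
a0.81 fr-0.5 ft1.5 F[-1.6 -0.7 -0.1] w0.16 off[0. 0.]
a0.88 fr-1.2 ft1.5 F[-1.7 -1.7 -1. ] w0.16 off[-0. -0.]
a0.96 fr-2.2 ft2.1 F[-2.3 -0.7 -2.1] w0.16 off[-0.  -0.1]
a1.04 fr-0.1 ft0.7 F[-0.7 -1.1 -0.1] w0.17 off[-0.  -0.3]
a1.12 fr1.1 ft1.6 F[-1.7  0.1  1. ] w0.17 off[-0.  -0.3]
a1.19 fr0.3 ft2.7 F[-2.7 -0.8 -0.2] w0.16 off[-0.  -0.2]
a1.27 fr-1.1 ft3.4 F[-3.  -2.5 -1.9] w0.16 off[-0.  -0.2]
a1.35 fr-0.6 ft3.2 F[-2.9 -1.3 -1.5] w0.16 off[-0.  -0.3]
a1.42 fr-0.8 ft3.0 F[-2.5 -1.  -1.9] w0.16 off[-0.  -0.3]
a1.50 fr-0.8 ft5.0 F[-4.1 -0.5 -3. ] w0.16 off[ 0.  -0.4]
(1.5, array([ 0.04250302, -0.43627688]))
side stay_knob 0.64 [ 439. -227.  123.] [268. 190.]
side stay_knob 0.53 [ 463. -227.   78.] [262. 199.]
77.95
```

```bash
python3 - <<'E'
from h import *
print(arc(1.5,2.486,[0,-0.4],feed=12)); 
snap('side'); find(['stay_knob','lid_lip'],'side'); print(robot.observe()['t'])
E
```

```text
a1.58 fr0.6 ft2.8 F[-2.7 -0.6 -0.9] w0.16 off[ 0.  -0.4]
a1.65 fr-0.5 ft4.7 F[-3.6 -1.7 -3.1] w0.16 off[-0.  -0.4]
a1.73 fr-1.1 ft5.3 F[-3.4 -1.6 -4.2] w0.16 off[-0.  -0.4]
a1.80 fr-0.1 ft4.5 F[-3.2 -0.9 -3.2] w0.16 off[ 0.1 -0.5]
a1.88 fr-1.4 ft5.8 F[-2.8 -2.  -5.2] w0.17 off[ 0.1 -0.5]
a1.96 fr1.3 ft6.3 F[-4.8 -2.1 -4.2] w0.17 off[ 0.1 -0.5]
a2.03 fr1.8 ft6.6 F[-5.1 -1.5 -4.6] w0.16 off[ 0.1 -0.5]
a2.11 fr-0.4 ft6.2 F[-2.7 -1.8 -5.7] w0.17 off[-0.1 -0.4]
a2.18 fr-0.8 ft7.3 F[-2.3 -2.2 -7. ] w0.17 off[-0.  -0.4]
a2.26 fr-0.3 ft6.5 F[-1.9 -2.8 -6.2] w0.16 off[ 0.  -0.4]
a2.33 fr-0.6 ft7.3 F[-1.4 -2.7 -7.2] w0.16 off[ 0.1 -0.4]
a2.41 fr0.6 ft7.2 F[-2.  -2.4 -6.9] w0.16 off[ 0.1 -0.5]
a2.49 fr4.0 ft-0.4 F[-3.9 -0.7  0.8] w0.16 off[ 0.1 -0.5]
(2.486, array([-0.26711749, -0.41107886]))
side stay_knob 0.63 [ 414. -230.   87.] [274. 198.]
84.0667
```

```bash
python3 - <<'E'
from h import *
print(arc(2.486,2.52,[-.2,-0.4],feed=8)); st()
grip(0.5); o=st(); p=o['tcp_pos']
robot.servo_line([p[0],p[1]+8,p[2]+60],feed=60); robot.servo_line([p[0],p[1]+40,p[2]+180],feed=150); st()
mv([380,-60,350],-90,0)
snap('side','s9.png'); find(['stay_knob','lid_lip','cup','pump_bottle','card_terminal'],'side'); snap('top','t9.png'); find(['lid_lip','stay_knob','cup','balm_tin_1','pearl_1','card_terminal','pump_bottle'],'top')
cv2.imwrite('pics/m9.png',np.hstack([cv2.resize(cv2.imread('pics/t9.png')[160:240,260:360],(400,400)),cv2.resize(cv2.imread('pics/s9.png')[130:280,180:330],(400,400))]))
E
```

```text
a2.52 fr6.7 ft-10.6 F[-5.7  1.9 11.1] w0.16 off[-0.2 -0.4]
(2.52, array([-0.73151475, -0.35268097]))
t84.4 tcp [ 413. -226.   68.] F [-5.7  1.9 11.1] w0.16 f30.0 q [ 0.62  0.42 -0.43  2.2   0.76  0.64 -0.41]
t85.0 tcp [ 412. -226.   67.] F [ 0.1  0.3 -0.2] w0.50 f0.0 q [ 0.62  0.42 -0.43  2.2   0.76  0.64 -0.41]
t87.2 tcp [ 411. -186.  246.] F [-0.6  0.1  0.4] w0.50 f0.0 q [ 0.72  0.1  -0.59  2.07  0.38  0.99 -0.07]
t87.8 tcp [380. -61. 330.] F [ 0.4  0.1 -0.7] w0.50 f0.0 q [ 0.81 -0.1  -0.67  2.   -0.06  1.22  0.16]
side stay_knob 0.58 [ 413. -230.   89.] [274. 198.]
side lid_lip 0.65 [ 382. -363.  105.] [285. 181.]
side cup 0.93 [465.  94.  -3.] [248. 265.]
side cup 0.86 [485. 316.   1.] [227. 311.]
side pump_bottle 0.65 [ 532. -618.   -3.] [260. 176.]
side card_terminal 0.67 [ 562. -363.  104.] [245. 178.]
side card_terminal 0.61 [ 447. -669.   -2.] [277. 173.]
top lid_lip 0.91 [ 384. -363.  106.] [315. 229.]
top stay_knob 0.41 [ 410. -224.   86.] [277. 222.]
top cup 0.84 [492. 318.  -1.] [137. 200.]
top cup 0.51 [462.  95.   1.] [194. 209.]
top card_terminal 0.71 [ 443. -664.   -1.] [387. 219.]
top pump_bottle 0.84 [ 530. -613.    3.] [374. 196.]
top pump_bottle 0.5 [ 479. -364.    3.] [311. 208.]
```

View pics/m9.png

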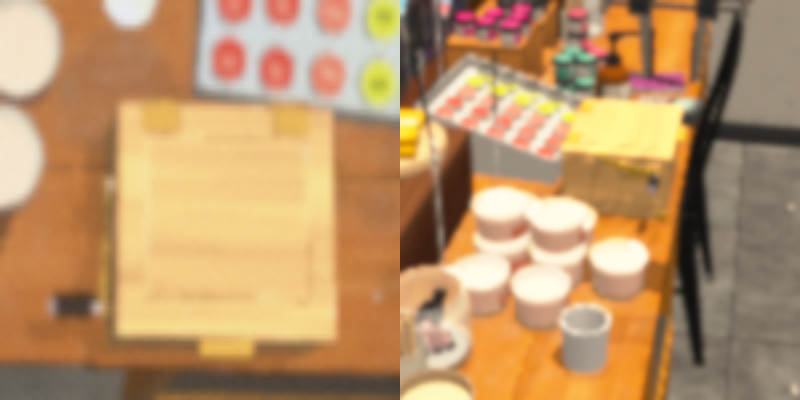

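The lid is flat on the rim, with its lip at about 106 mm (expected 107). The knob is at its end point and the cup stands upright. The bottle and the terminal have not moved.

```bash
python3 -c "
from h import *
robot.hold(0.5); print(robot.job_done())"
```

```text
the job is handed in; nothing more can be done
None
```

I handed the job in at about 88 s. The four pearls I could see are in the left well and both tins are in the right well, the lid is shut after a controlled lowering, the empty cup stands upright on the counter, and the bottle and terminal were not moved; the judge's result was not shown.

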